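# Pump up the leaf mister on the cigar roller's table

### The job

The pressure mister for dampening the tobacco leaf has gone soft: pump it up again where it stands. With the fingertips push its blue pump knob all the way down and let it spring all the way back up, stroke after stroke, until the red pressure pin has come fully out, its whole white band clear of the boss (a stroke too many does no harm); then let the knob come up and take the hand away. Do not lift, tip or shift the mister, do not touch the pin itself, and leave the other things on the table where they are.

Things in the scene. Friction and masses are not known exactly. Their poses are not given: they have to be found in the camera images.
- mister: Leaf mister: 1 litre hand-pumped pressure sprayer, loose on the cloth, 0.8 to 1.2 kg. White tank 104 mm wide, 171 mm high; dark collar and head up to 222 mm; blue knob on top, on the tank's axis. Origin: centre of its underside, z up. Spray arm reaches 107 mm to +y, pistol grip 101 mm to -y, both about 200 mm high. The pressure pin is on its +x side, 40 mm off the axis.
- pump_knob_top (a point): Centre of the flat top of the blue pump knob (42 mm wide, 16 mm thick, on a 12 mm steel rod). It is 281 mm above the cloth when up and 241 mm when pushed fully home; the point moves with the knob.
- pump_knob (a joint): Knob travel: 0 m = fully up, 0.040 m = fully home on its stop. The spring pushes back with 4 N at the top to 10 N at the bottom and returns the knob by itself as the hand goes up. Each full stroke, down and up again, raises the pressure pin by about 4.5 mm, on the way down; a shorter stroke raises it in proportion.
- pressure_pin_top (a point): Centre of the top of the red pressure pin (11 mm wide), upright in a dark 22 mm boss whose top is 178 mm above the cloth. The pin's top is 2 to 14 mm above the boss at the start and stays where pumping has raised it. A 4 mm white band lies 30 to 34 mm below it (red above, steel below): the whole band is clear of the boss when the top is 34 mm above it (33 mm counts): 5 to 8 strokes.
- pin_boss_top (a point): Centre of the top of the fixed dark boss out of which the pin comes, 178 mm above the mister's underside. Pumping on after the band is clear pushes the pin some more (its top at most 42 to 54 mm above the boss) until the relief valve vents: no harm, and still below the pressed-down knob, so one stroke more is the safe side.
- glue_jar: Bystander: amber glass glue jar with a white cap, 56 mm diameter, 73 mm high, standing loose close to the mister's pin side. Origin at the centre of its underside.
- torch_lighter: Bystander: steel table lighter with a black head, 26 x 42 x 96 mm high, standing loose close to the mister on the robot's side. Origin at the centre of its underside.
- steel_bowl: Bystander: loose steel bowl, 130 mm diameter, 55 mm high. Origin at the centre of its underside.
- ashtray: Bystander: loose square white ceramic ashtray, 110 x 110 x 32 mm. Origin at the centre of its underside.
- cigar_mould: Bystander: loose reddish wooden cigar mould with ten ribs, 110 x 220 x 32 mm, lying on the rolling board (a fixed 320 x 260 mm wooden board, 15 mm thick). Origin at the centre of its underside.
- cigar_cutter: Bystander: loose double-loop cigar cutter, steel and black, 40 x 105 x 10 mm, lying on the rolling board. Origin at the centre of its underside.

How it is judged:
By the outcome, as a careful person would: the job done as asked, in the order asked, and still so for the second after the job is handed in, with the robot touching nothing.
It also fails if it takes over 56 s, if anything falls off the work surface, if the arm or the gripper's body presses on something with over 40 N, if the wrist force passes 120 N, or if a joint passes its speed limit or range.

### The arm

A 6-joint arm with a two-finger parallel gripper is mounted at the origin on the work surface. World frame = base frame: x ahead of the robot, y to its left, z up, the work surface at z = 0. Lengths are in m, angles in degrees, forces in N, time in s.
With the tool pointing down it reaches from about 0.4 to 0.825 m from the base axis. Payload 7 kg.
Tool frame: the origin (TCP) lies on the front face of the gripper's body, between the roots of the fingers; the fingertips stand 66 mm ahead of it and the grasp point (between the pads) lies 47 mm ahead of it; z points along the fingers, y is the line along which they close (so a half turn about z gives the same grasp; the last joint's range is limited). The gripper opens to 88 mm and grips with 3 to 60 N. Pads are 19 mm wide; open, the fingers measure 130 mm over their backs; the gripper's body (78 mm by 193 mm) begins 47 mm behind the grasp point.
Start: joints at [83.887, 20.546, 0.682, 0, -70.136, -16.507], TCP at [0.26, 0.623, 0.292] pointing down, gripper open.
Joint ranges: [-176.03, 176.03], [-82.01, 121.73], [-58.28, 71.71], [-173.87, 95.51], [-174.79, -0.11], [-173.66, 173.66]. Speed limits (degrees/s): [136.94, 136.94, 172.46, 180, 180, 180].

### API

Orientations are given as [roll, pitch, yaw] about the fixed x, y, z axes, in that order (R = Rz(yaw) Ry(pitch) Rx(roll)).
In Python, from plant import ctrl gives the robot as it stands.
- The arm moves only by the tool send_rows, never from a script. Its argument "deltas" is a list of rows, each a list of 2 entries, a list of its own where there are three numbers: the shift along the tool's x, y, z each as a share of 800 mm, from -1 to 1, then the turn about the tool's z as a share of 90 degrees, from -1 to 1. A call has exactly 5 rows; each row is the pose to reach, as a shift and turn from the pose commanded when the call began, along the tool's axes at that moment; what a row does not reach only later rows make up. A row lasts 1/12 s, in which the tool goes at most 41.7 mm and 7.16 degrees, less where a joint would pass 70% of its speed; a pose out of reach is approached as far as the arm can. A call with a number of a shift or a turn outside -1 to 1 is refused whole. A call with a gripper value outside its range is refused whole. "gripper" is the opening, from 0 (shut) to 1 (fully open), set as the call begins (left out, the last holds). The fingers move at their own pace and stop on an object; the grip force is fixed at half the most. Time passes only in rows, so rows that repeat a pose let the fingers close, or fill a call up. It gives the time, the measured TCP pose, the force, the opening and the grip force at its end, in the units of the state.
- ctrl.get_obs(): the state, without advancing time (a new reading comes with each control period).
- ctrl.snapshot(name): name is "scene" or "top"; returns a dict with "color" (384x512x3 uint8, red, green, blue), "vertical_fov" (degrees; the focal length in pixels is half the picture's height over the tangent of half this angle, whatever the lens; pixels are square), "cx", "cy" (the principal point, pixels), "rvec" (rotation vector, rad) and "tvec" (3), from world to camera coordinates, as OpenCV has them. Camera axes: x right, y down, z forward; pixel columns grow to the right and rows downward; lengths in m; the calibration is good to about 2 mm. A picture is of the moment at which its call begins. There is no depth.
- ctrl.close_job(): hands the job in; it is judged then, once.
Trained networks look in a picture, given as the dict that the camera call returned (one of the last four; its "shot" number tells which), for a name from the list of things; names that differ only in an ending like _2 or _b are one class to them, and where a whole thing is asked for, a point or a joint stands for the part that bears it (a point fixed in the world has none). Each returns a list of dicts, best first, with "conf" (0 to 1); they miss things now and then, are a little off and sometimes report something else, mostly with a low value. They report only what shows in the picture. A call takes as long as a camera call.
- ctrl.boxes_of(picture, thing): "xy" ([column, row] as shares, 0 to 1, of the picture: columns of its width, rows of its height, amid what is visible of it).
- ctrl.cut_out(picture, thing): "pixels" (384x512 bool, what is visible of it) and "xy" ([column, row] as shares, 0 to 1, of the picture: columns of its width, rows of its height, amid what is visible of it).
The state is a dict: "clock": time; "joint_pos": joint angles; "qvel": joint speeds; "tau": joint torques, N m; "tool_pos": TCP position; "orientation": TCP orientation; "force": force on the tool from outside, world axes, zero at the start; "moment": the same for the moment, N m; "opening": finger opening in m; "gripper_force": force on a finger pad.
Only numpy, scipy, OpenCV 4.12 (cv2) and the standard library are available. Lean on these libraries where they do the work, as an engineer would, in place of code of your own. Each camera call takes 0.05 s, during which the arm holds its last target. There are 200 camera calls.

## Working session

There is one attempt and no reset: what is moved stays moved. The work goes in short steps, Python scripts to look and compute and a tool call to move; the robot and the scene stay as the last step left them, time stands still between calls to the robot, and variables do not carry over. Pictures are saved under pics/ and viewed, at most 10 in all, crops included, and the job is handed in when it is done.

Besides the shell and the picture viewer there is one more tool, called after "Call:" by a JSON object that holds its "method" and its "body", one argument or row to a line. send_rows: Moves the arm, as the interface text tells. Shift numbers are shares of 800 mm and turn numbers shares of 90 degrees, none past 1 either way. Its arguments: {"type":"object","properties":{"deltas":{"type":"array","items":{"type":"array"}},"gripper":{"type":"number"}},"required":["deltas"]}

```bash
mkdir -p pics; cat > h.py <<'E'
import numpy as np,cv2
from scipy.optimize import least_squares
from plant import ctrl
def K(p):
    h,w=p["color"].shape[:2]; f=h/2/np.tan(np.radians(p["vertical_fov"])/2)
    return np.array([[f,0,p["cx"]],[0,f,p["cy"]],[0,0,1]])
def proj(p,X): return cv2.projectPoints(np.float64(X).reshape(-1,1,3),np.float64(p["rvec"]),np.float64(p["tvec"]),K(p),None)[0].reshape(-1,2)
def at_z(p,uv,z):
    R=cv2.Rodrigues(np.float64(p["rvec"]))[0]; c=-R.T@np.ravel(p["tvec"])
    d=R.T@np.linalg.inv(K(p))@[uv[0],uv[1],1]; return c+d*(z-c[2])/d[2]
def tri(ps,uvs): return least_squares(lambda X:np.concatenate([proj(p,X)[0]-u for p,u in zip(ps,uvs)]),[.5,.2,.2])
def save(p,n): cv2.imwrite(f"pics/{n}.png",p["color"][:,:,::-1])
E
python3 - <<'E'
from h import *
S=ctrl.snapshot("scene");T=ctrl.snapshot("top")
im=np.vstack([S["color"],T["color"]])
save(S,"s0");save(T,"t0")
for n in["mister","pump_knob_top","pressure_pin_top","pin_boss_top","glue_jar","torch_lighter","steel_bowl","ashtray","cigar_mould"]:
    uv=[]
    for p in(S,T):
        b=ctrl.boxes_of(p,n)[:2]
        print(n,[(np.round(np.array(x["xy"])*[512,384],1),round(x["conf"],2)) for x in b])
        if b: uv.append(np.array(b[0]["xy"])*[512,384])
    if len(uv)==2:
        r=tri([S,T],uv);print("   ",r.x.round(4),r.cost.round(1))
o=ctrl.get_obs();print(o)
E
```

```text
mister [(array([277.2, 207.7]), 0.61), (array([160.5, 148.8]), 0.47)]
mister [(array([220.8, 199.6]), 0.62)]
    [0.5196 0.0607 0.1196] 5.5
pump_knob_top [(array([280.1, 178.9]), 0.53)]
pump_knob_top [(array([214. , 192.5]), 0.61)]
    [0.517  0.0672 0.2679] 0.1
pressure_pin_top []
pressure_pin_top [(array([216.4, 192.5]), 0.34)]
pin_boss_top [(array([276. , 203.7]), 0.95)]
pin_boss_top [(array([218.2, 199.8]), 0.61)]
    [0.5178 0.0617 0.1391] 0.1
glue_jar [(array([273.6, 254.1]), 0.88)]
glue_jar [(array([202.9, 178.9]), 0.72)]
    [0.6205 0.1187 0.0209] 4.2
torch_lighter [(array([308.4, 213.3]), 0.66), (array([366.5, 236.5]), 0.38)]
torch_lighter [(array([196.3, 228.7]), 0.6), (array([358.8, 189.8]), 0.28)]
    [0.4308 0.1467 0.0321] 1.1
steel_bowl [(array([365.5, 235.6]), 0.59)]
steel_bowl [(array([139.2, 224.3]), 0.95), (array([358.5, 190.2]), 0.66)]
    [0.4407 0.3474 0.0589] 2.7
ashtray [(array([347.3, 293.2]), 0.96)]
ashtray [(array([135.7, 174.8]), 0.96)]
    [0.6318 0.3715 0.017 ] 0.6
cigar_mould [(array([144. , 177.9]), 0.73)]
cigar_mould [(array([357.1, 190.6]), 0.91)]
    [ 0.5783 -0.4389  0.0375] 0.4
{'clock': 1.0, 'joint_pos': array([ 8.38876671e+01,  2.05456181e+01,  6.81934357e-01, -5.99450906e-04,
       -7.01351894e+01, -1.65062525e+01]), 'qvel': array([ 0.01112206,  0.01724392, -0.05791374,  0.01445932, -0.03383861,
        0.07878304]), 'tau': array([-8.71166667e-04, -5.82400596e+01,  2.93302739e+01,  7.00275868e+00,
        1.23905396e-02, -2.61441164e-05]), 'tool_pos': array([0.25961454, 0.62305509, 0.29216755]), 'orientation': array([-1.79999080e+02,  8.60707023e-04, -2.26187891e+01]), 'force': array([-0.02434414,  0.21209495, -0.00214918]), 'moment': array([-0.06278556, -0.01840973,  0.01171587]), 'gripper_force': 0.0, 'opening': 0.08762129062478775}
```

View pics/s0.png

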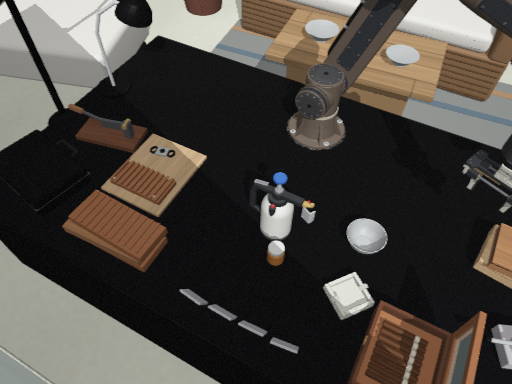

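View pics/t0.png

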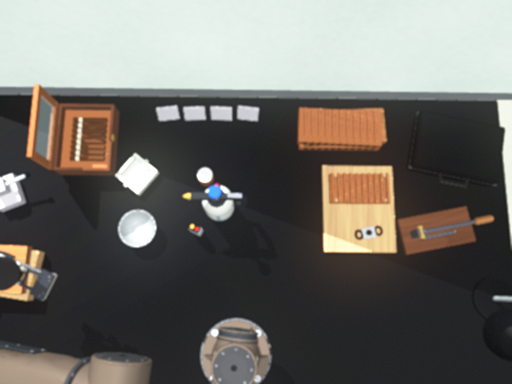

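The pictures show the mister with its blue knob at about (280,179) in scene and (215,191) in top. The lighter is at top (196,229) and the jar at (204,176). Next I refine the knob position from its blue pixels.

```bash
python3 - <<'E'
from h import *
S=ctrl.snapshot("scene");T=ctrl.snapshot("top");uv=[]
for p,c in((S,(280,179)),(T,(215,191))):
    a=p["color"].astype(int); m=(a[...,2]>a[...,0]+50)&(a[...,2]>a[...,1]+25)
    v,u=np.nonzero(m); k=np.hypot(u-c[0],v-c[1])<20; u,v=u[k],v[k]
    # knob body centre is at z=.273
    q=np.array([(u.min()+u.max())/2,(v.min()+v.max())/2]); uv.append(q)
    print(k.sum(),u.min(),u.max(),v.min(),v.max(),q,u.mean(),v.mean(),at_z(p,q,.273).round(4),at_z(p,(u.mean(),v.mean()),.273).round(4))
r=tri([S,T],uv);print(r.x,r.cost)
C=cv2.resize(S["color"][160:250,230:330],None,fx=6,fy=6,interpolation=cv2.INTER_CUBIC);cv2.imwrite("pics/c1.png",C[:,:,::-1])
from scipy.spatial.transform import Rotation as Ro
o=ctrl.get_obs();R=Ro.from_euler("xyz",o["orientation"],degrees=True).as_matrix()
X=at_z(T,uv[1],.273)
for t in(X,r.x): print("shift tool",(R.T@(np.array([t[0],t[1],.40])-o["tool_pos"])/.8).round(4))
print(R.round(3))
E
```

```text
153 273 287 172 184 [280. 178.] 279.7712418300654 177.88235294117646 [0.5177 0.0675 0.273 ] [0.5176 0.0668 0.273 ]
171 207 221 184 199 [214.  191.5] 214.140350877193 191.66081871345028 [0.5194 0.0662 0.273 ] [0.5189 0.0658 0.273 ]
[0.51883382 0.0670655  0.27409846] 0.09170322429730068
shift tool [ 0.5675  0.5176 -0.1348]
shift tool [ 0.5664  0.5169 -0.1348]
[[ 0.923 -0.385  0.   ]
 [-0.385 -0.923  0.   ]
 [-0.    -0.    -1.   ]]
```

View pics/c1.png

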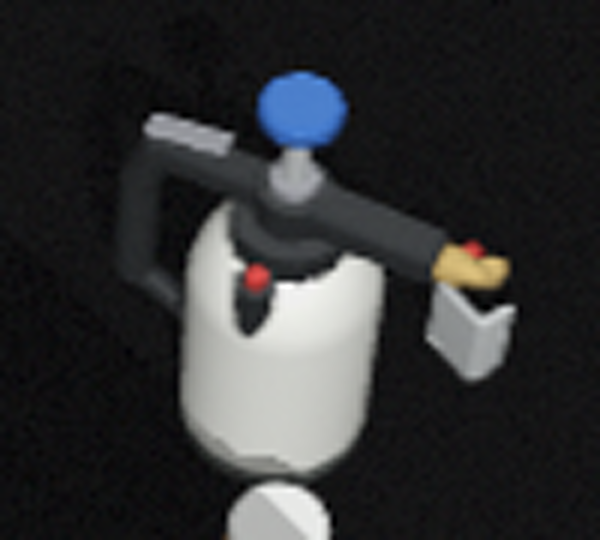

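Call:
{"method": "send_rows", "body": {
  "deltas": [
    [[0, 0, -0.05], 0],
    [[0, 0, -0.1], 0],
    [[0, 0, -0.135], 0],
    [[0.035, 0.032, -0.135], 0],
    [[0.07, 0.064, -0.135], 0]
  ],
  "gripper": 0
}}

```text
clock: 1.52
tool_pos: [0.2914, 0.5551, 0.4016]
orientation: [-179.8, 0.0, -22.5]
force: [0.5, -0.4, -0.9]
opening: 0.0601
gripper_force: 0.0
```

Call:
{"method": "send_rows", "body": {
  "deltas": [
    [[0.037, 0.034, 0], 0],
    [[0.074, 0.068, 0], 0],
    [[0.111, 0.102, 0], 0],
    [[0.148, 0.136, 0], 0],
    [[0.185, 0.17, 0], 0]
  ]
}}

```text
clock: 1.93
tool_pos: [0.3763, 0.3699, 0.4005]
orientation: [-180.0, -0.0, -22.6]
force: [1.1, 0.2, 0.5]
opening: 0.0264
gripper_force: 0.0
```

Call:
{"method": "send_rows", "body": {
  "deltas": [
    [[0.037, 0.034, 0], 0],
    [[0.074, 0.068, 0], 0],
    [[0.111, 0.102, 0], 0],
    [[0.148, 0.136, 0], 0],
    [[0.185, 0.17, 0], 0]
  ]
}}

```text
clock: 2.35
tool_pos: [0.4605, 0.1874, 0.4007]
orientation: [-179.9, -0.0, -22.6]
force: [0.2, 0.2, 0.1]
opening: 0.0005
gripper_force: 0.0
```

Call:
{"method": "send_rows", "body": {
  "deltas": [
    [[0.037, 0.034, 0], 0],
    [[0.074, 0.068, 0], 0],
    [[0.1, 0.092, 0], 0],
    [[0.12, 0.108, 0], 0],
    [[0.127, 0.113, 0], 0]
  ]
}}

```text
clock: 2.77
tool_pos: [0.52, 0.0643, 0.4002]
orientation: [180.0, -0.0, -22.8]
force: [0.7, -0.6, 0.2]
opening: 0.0001
gripper_force: 0.0
```

Call:
{"method": "send_rows", "body": {
  "deltas": [
    [[-0.003, -0.002, 0.02], 0],
    [[-0.003, -0.002, 0.04], 0],
    [[-0.003, -0.002, 0.057], 0],
    [[-0.003, -0.002, 0.057], 0],
    [[-0.003, -0.002, 0.057], 0]
  ]
}}

```text
clock: 3.18
tool_pos: [0.5174, 0.0694, 0.3545]
orientation: [179.9, 0.0, -22.6]
force: [-0.8, 0.1, 0.0]
opening: 0.0007
gripper_force: 0.0
```

```bash
python3 - <<'E'
from h import *
S=ctrl.snapshot("scene");o=ctrl.get_obs();print(o["tool_pos"],o["force"])
C=cv2.resize(S["color"][130:250,220:340],None,fx=5,fy=5,interpolation=cv2.INTER_CUBIC);cv2.imwrite("pics/c2.png",C[:,:,::-1])
E
```

```text
[0.51783824 0.06955423 0.35532192] [0.34098059 0.13769057 0.41869671]
```

View pics/c2.png

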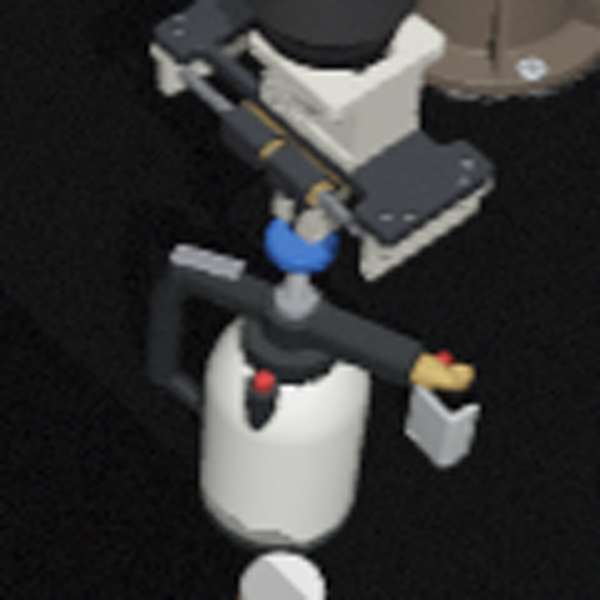

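The shut fingertips sit about 8 mm above the knob (crop 300,230), close to its centre. First stroke, down.

Call:
{"method": "send_rows", "body": {
  "deltas": [
    [[0.001, 0.003, 0.015], 0],
    [[0.001, 0.003, 0.03], 0],
    [[0.001, 0.003, 0.045], 0],
    [[0.001, 0.003, 0.06], 0],
    [[0.001, 0.003, 0.06], 0]
  ]
}}

```text
clock: 3.65
tool_pos: [0.5189, 0.0676, 0.308]
orientation: [-179.8, -0.2, -22.6]
force: [1.7, 1.8, 9.4]
opening: 0.0009
gripper_force: 4.5
```

Call:
{"method": "send_rows", "body": {
  "deltas": [
    [[0, 0, 0.001], 0],
    [[0, 0, 0.002], 0],
    [[0, 0, 0.002], 0],
    [[0, 0, 0.002], 0],
    [[0, 0, 0.002], 0]
  ]
}}

```text
clock: 4.07
tool_pos: [0.519, 0.0676, 0.3083]
orientation: [-179.8, -0.2, -22.6]
force: [-1.3, 2.2, 9.8]
opening: 0.0004
gripper_force: 4.6
```

Call:
{"method": "send_rows", "body": {
  "deltas": [
    [[0, 0, 0.002], 0],
    [[0, 0, 0.003], 0],
    [[0, 0, 0.003], 0],
    [[0, 0, 0.003], 0],
    [[0, 0, 0.003], 0]
  ]
}}

```text
clock: 4.48
tool_pos: [0.5191, 0.0676, 0.3068]
orientation: [-179.8, -0.3, -22.5]
force: [-4.2, 2.3, 15.4]
opening: 0.0003
gripper_force: 7.6
```

Stop reached (force up to 15 N). Now up clear and the next stroke.

Call:
{"method": "send_rows", "body": {
  "deltas": [
    [[0, 0, -0.02], 0],
    [[0, 0, -0.04], 0],
    [[0, 0, -0.06], 0],
    [[0, 0, -0.06], 0],
    [[0, 0, -0.06], 0]
  ]
}}

```text
clock: 4.9
tool_pos: [0.518, 0.0672, 0.3526]
orientation: [-179.8, -0.1, -22.6]
force: [0.0, -0.3, -0.2]
opening: 0.0005
gripper_force: 0.0
```

Call:
{"method": "send_rows", "body": {
  "deltas": [
    [[0, 0, 0.02], 0],
    [[0, 0, 0.04], 0],
    [[0, 0, 0.055], 0],
    [[0, 0, 0.06], 0],
    [[0, 0, 0.06], 0]
  ]
}}

```text
clock: 5.32
tool_pos: [0.5193, 0.067, 0.3068]
orientation: [-179.8, -0.3, -22.5]
force: [-6.0, 2.2, 25.4]
opening: 0.0003
gripper_force: 13.0
```

Call:
{"method": "send_rows", "body": {
  "deltas": [
    [[0, 0, -0.02], 0],
    [[0, 0, -0.04], 0],
    [[0, 0, -0.06], 0],
    [[0, 0, -0.06], 0],
    [[0, 0, -0.06], 0]
  ]
}}

```text
clock: 5.73
tool_pos: [0.5176, 0.0669, 0.3511]
orientation: [-179.9, -0.0, -22.6]
force: [-0.6, -0.3, -0.3]
opening: 0.0005
gripper_force: 0.0
```

```bash
python3 - <<'E'
from h import *
S=ctrl.snapshot("scene");o=ctrl.get_obs();print(o["tool_pos"],o["force"])
C=cv2.resize(S["color"][130:250,220:340],None,fx=5,fy=5,interpolation=cv2.INTER_CUBIC);cv2.imwrite("pics/c3.png",C[:,:,::-1])
E
```

```text
[0.51713594 0.06675871 0.35014218] [-0.11040318 -0.6018478  -0.40461015]
```

View pics/c3.png

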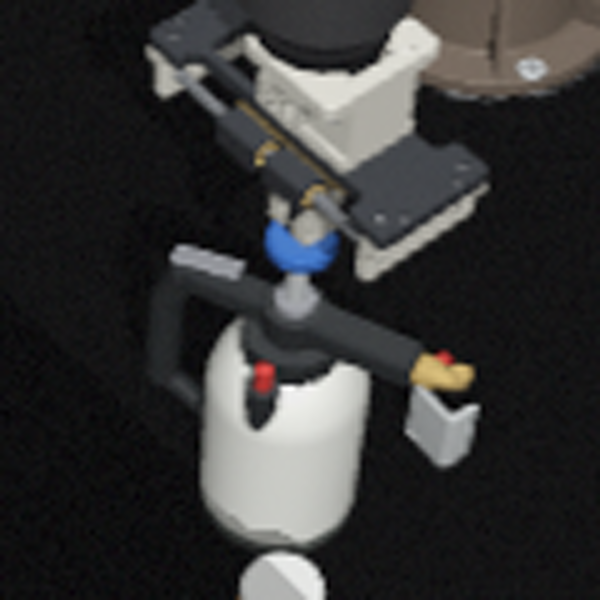

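The pin (crop 263,377) has risen and the mister has not moved. More strokes.

Call:
{"method": "send_rows", "body": {
  "deltas": [
    [[0, 0, 0.02], 0],
    [[0, 0, 0.04], 0],
    [[0, 0, 0.054], 0],
    [[0, 0, 0.059], 0],
    [[0, 0, 0.059], 0]
  ]
}}

```text
clock: 6.2
tool_pos: [0.519, 0.0666, 0.3068]
orientation: [-179.9, -0.3, -22.5]
force: [-6.8, 0.2, 27.2]
opening: 0.0006
gripper_force: 14.0
```

Call:
{"method": "send_rows", "body": {
  "deltas": [
    [[0, 0, -0.02], 0],
    [[0, 0, -0.04], 0],
    [[0, 0, -0.059], 0],
    [[0, 0, -0.059], 0],
    [[0, 0, -0.059], 0]
  ]
}}

```text
clock: 6.62
tool_pos: [0.5173, 0.0667, 0.3502]
orientation: [-180.0, 0.0, -22.6]
force: [-0.8, -1.1, -0.9]
opening: 0.0002
gripper_force: 0.0
```

Call:
{"method": "send_rows", "body": {
  "deltas": [
    [[0, 0, 0.02], 0],
    [[0, 0, 0.04], 0],
    [[0, 0, 0.054], 0],
    [[0, 0, 0.059], 0],
    [[0, 0, 0.059], 0]
  ]
}}

```text
clock: 7.03
tool_pos: [0.519, 0.0666, 0.3068]
orientation: [-179.9, -0.3, -22.5]
force: [-8.6, 1.1, 29.8]
opening: 0.0002
gripper_force: 15.3
```

Call:
{"method": "send_rows", "body": {
  "deltas": [
    [[0, 0, -0.02], 0],
    [[0, 0, -0.04], 0],
    [[0, 0, -0.059], 0],
    [[0, 0, -0.059], 0],
    [[0, 0, -0.059], 0]
  ]
}}

```text
clock: 7.45
tool_pos: [0.5171, 0.0667, 0.3497]
orientation: [180.0, 0.1, -22.6]
force: [0.0, -0.3, -0.8]
opening: 0.0003
gripper_force: 0.0
```

Call:
{"method": "send_rows", "body": {
  "deltas": [
    [[0, 0, 0.02], 0],
    [[0, 0, 0.04], 0],
    [[0, 0, 0.054], 0],
    [[0, 0, 0.059], 0],
    [[0, 0, 0.059], 0]
  ]
}}

```text
clock: 7.87
tool_pos: [0.5189, 0.0665, 0.3068]
orientation: [-179.9, -0.3, -22.5]
force: [-8.7, 0.4, 31.8]
opening: 0.0003
gripper_force: 16.2
```

Call:
{"method": "send_rows", "body": {
  "deltas": [
    [[0, 0, -0.02], 0],
    [[0, 0, -0.04], 0],
    [[0, 0, -0.059], 0],
    [[0, 0, -0.059], 0],
    [[0, 0, -0.059], 0]
  ]
}}

```text
clock: 8.28
tool_pos: [0.517, 0.0666, 0.3494]
orientation: [180.0, 0.1, -22.6]
force: [0.3, -0.2, -0.8]
opening: 0.0004
gripper_force: 0.0
```

```bash
python3 - <<'E'
from h import *
S=ctrl.snapshot("scene");o=ctrl.get_obs();print(o["tool_pos"],o["force"])
C=cv2.resize(S["color"][130:250,220:340],None,fx=5,fy=5,interpolation=cv2.INTER_CUBIC);cv2.imwrite("pics/c4.png",C[:,:,::-1])
E
```

```text
[0.51672446 0.0665528  0.34878496] [ 3.73580997e-03  6.77308850e-04 -1.27736520e+00]
```

View pics/c4.png

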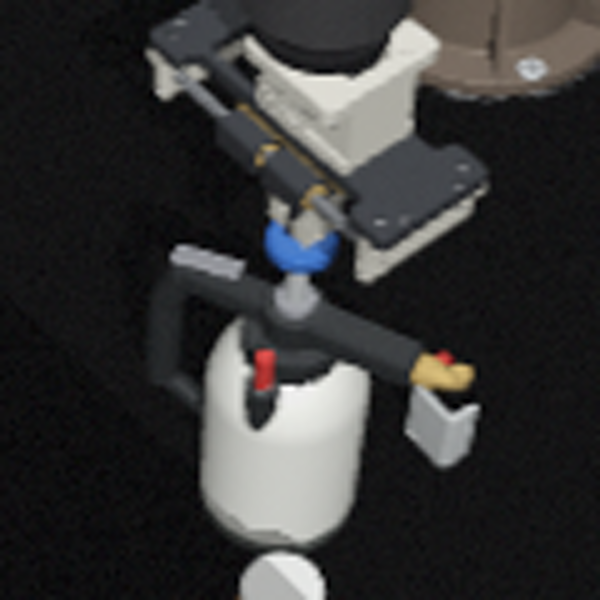

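The pin is halfway out after 5 strokes (red from crop 350 to 388), with no band visible yet. The command drifts down slightly, so I correct it and do 3 more.

Call:
{"method": "send_rows", "body": {
  "deltas": [
    [[0, 0, 0.02], 0],
    [[0, 0, 0.04], 0],
    [[0, 0, 0.052], 0],
    [[0, 0, 0.056], 0],
    [[0, 0, 0.056], 0]
  ]
}}

```text
clock: 8.75
tool_pos: [0.5179, 0.0665, 0.3069]
orientation: [180.0, -0.1, -22.6]
force: [-6.1, 0.7, 18.6]
opening: 0.0005
gripper_force: 9.6
```

Call:
{"method": "send_rows", "body": {
  "deltas": [
    [[0, 0, -0.02], 0],
    [[0, 0, -0.04], 0],
    [[0, 0, -0.06], 0],
    [[0, 0, -0.06], 0],
    [[0, 0, -0.06], 0]
  ]
}}

```text
clock: 9.17
tool_pos: [0.5171, 0.0667, 0.3528]
orientation: [180.0, 0.1, -22.6]
force: [0.7, 0.1, -1.0]
opening: 0.0005
gripper_force: 0.0
```

Call:
{"method": "send_rows", "body": {
  "deltas": [
    [[0, 0, 0.02], 0],
    [[0, 0, 0.04], 0],
    [[0, 0, 0.055], 0],
    [[0, 0, 0.059], 0],
    [[0, 0, 0.059], 0]
  ]
}}

```text
clock: 9.58
tool_pos: [0.518, 0.0667, 0.3069]
orientation: [-180.0, -0.1, -22.6]
force: [0.4, 0.6, 11.7]
opening: 0.0005
gripper_force: 6.1
```

Call:
{"method": "send_rows", "body": {
  "deltas": [
    [[0, 0, -0.02], 0],
    [[0, 0, -0.04], 0],
    [[0, 0, -0.06], 0],
    [[0, 0, -0.06], 0],
    [[0, 0, -0.06], 0]
  ]
}}

```text
clock: 10.0
tool_pos: [0.5171, 0.0667, 0.3534]
orientation: [180.0, 0.1, -22.6]
force: [-0.3, 0.1, 0.1]
opening: 0.0002
gripper_force: 0.0
```

Call:
{"method": "send_rows", "body": {
  "deltas": [
    [[0, 0, 0.02], 0],
    [[0, 0, 0.04], 0],
    [[0, 0, 0.055], 0],
    [[0, 0, 0.059], 0],
    [[0, 0, 0.059], 0]
  ]
}}

```text
clock: 10.42
tool_pos: [0.518, 0.0668, 0.3071]
orientation: [-180.0, -0.1, -22.6]
force: [1.9, 0.0, 10.5]
opening: 0.0003
gripper_force: 4.8
```

Call:
{"method": "send_rows", "body": {
  "deltas": [
    [[0, 0, -0.02], 0],
    [[0, 0, -0.04], 0],
    [[0, 0, -0.06], 0],
    [[0, 0, -0.06], 0],
    [[0, 0, -0.06], 0]
  ]
}}

```text
clock: 10.83
tool_pos: [0.517, 0.0666, 0.3541]
orientation: [180.0, 0.1, -22.6]
force: [0.2, 0.3, -1.4]
opening: 0.0003
gripper_force: 0.0
```

```bash
python3 - <<'E'
from h import *
S=ctrl.snapshot("scene");o=ctrl.get_obs();print(o["tool_pos"],o["force"])
C=cv2.resize(S["color"][170:230,240:320],None,fx=8,fy=8,interpolation=cv2.INTER_CUBIC);cv2.imwrite("pics/c5.png",C[:,:,::-1])
E
```

```text
[0.51672877 0.06656282 0.35346412] [ 0.97006334  0.17235464 -0.34546845]
```

View pics/c5.png

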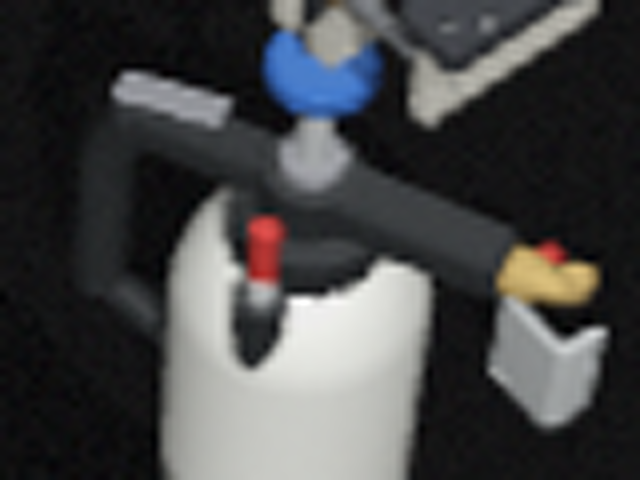

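The band is showing under the red (crop 262,290). I add two more full strokes to be safe, then rise.

Call:
{"method": "send_rows", "body": {
  "deltas": [
    [[0, 0, 0.02], 0],
    [[0, 0, 0.04], 0],
    [[0, 0, 0.055], 0],
    [[0, 0, 0.061], 0],
    [[0, 0, 0.061], 0]
  ]
}}

```text
clock: 11.3
tool_pos: [0.5179, 0.0666, 0.3068]
orientation: [180.0, -0.1, -22.6]
force: [-1.4, 2.7, 12.4]
opening: -0.0001
gripper_force: 6.7
```

Call:
{"method": "send_rows", "body": {
  "deltas": [
    [[0, 0, -0.02], 0],
    [[0, 0, -0.04], 0],
    [[0, 0, -0.06], 0],
    [[0, 0, -0.06], 0],
    [[0, 0, -0.06], 0]
  ]
}}

```text
clock: 11.72
tool_pos: [0.5171, 0.0667, 0.3535]
orientation: [180.0, 0.1, -22.6]
force: [-0.4, 0.6, -0.8]
opening: 0.0001
gripper_force: 0.0
```

Call:
{"method": "send_rows", "body": {
  "deltas": [
    [[0, 0, 0.02], 0],
    [[0, 0, 0.04], 0],
    [[0, 0, 0.055], 0],
    [[0, 0, 0.06], 0],
    [[0, 0, 0.06], 0]
  ]
}}

```text
clock: 12.13
tool_pos: [0.518, 0.0668, 0.3068]
orientation: [-180.0, -0.1, -22.6]
force: [-0.0, 0.4, 13.2]
opening: 0.0004
gripper_force: 6.5
```

Call:
{"method": "send_rows", "body": {
  "deltas": [
    [[0, 0, -0.02], 0],
    [[0, 0, -0.04], 0],
    [[0, 0, -0.06], 0],
    [[0, 0, -0.09], 0],
    [[0, 0, -0.13], 0]
  ]
}}

```text
clock: 12.55
tool_pos: [0.5161, 0.0665, 0.4075]
orientation: [179.7, 0.3, -22.6]
force: [0.4, 0.7, -0.4]
opening: 0.0003
gripper_force: 0.0
```

Call:
{"method": "send_rows", "body": {
  "deltas": [
    [[-0.037, -0.034, 0], 0],
    [[-0.074, -0.068, 0], 0],
    [[-0.111, -0.102, 0], 0],
    [[-0.148, -0.136, 0], 0],
    [[-0.185, -0.17, 0], 0]
  ]
}}

```text
clock: 12.97
tool_pos: [0.4316, 0.2501, 0.4085]
orientation: [179.9, 0.1, -22.7]
force: [1.6, -0.0, 0.1]
opening: 0.0005
gripper_force: 0.0
```

Call:
{"method": "send_rows", "body": {
  "deltas": [
    [[-0.02, -0.02, 0], 0],
    [[-0.03, -0.03, 0], 0],
    [[-0.03, -0.03, 0], 0],
    [[-0.03, -0.03, 0], 0],
    [[-0.03, -0.03, 0], 0]
  ]
}}

```text
clock: 13.38
tool_pos: [0.4204, 0.2797, 0.4096]
orientation: [179.9, 0.0, -22.6]
force: [0.2, 0.1, -0.0]
opening: 0.0001
gripper_force: 0.0
```

```bash
python3 - <<'E'
from h import *
S=ctrl.snapshot("scene");T=ctrl.snapshot("top");o=ctrl.get_obs();print(o["tool_pos"],o["force"],o["clock"])
uv=[]
for p,c in((S,(280,179)),(T,(215,191))):
    a=p["color"].astype(int); m=(a[...,2]>a[...,0]+50)&(a[...,2]>a[...,1]+25)
    v,u=np.nonzero(m); k=np.hypot(u-c[0],v-c[1])<20; u,v=u[k],v[k]
    uv.append(np.array([(u.min()+u.max())/2,(v.min()+v.max())/2]));print(uv[-1],u.mean(),v.mean())
print(tri([S,T],uv).x)
C=cv2.resize(S["color"][165:275,220:340],None,fx=5,fy=5,interpolation=cv2.INTER_CUBIC);cv2.imwrite("pics/c6.png",C[:,:,::-1])
E
```

```text
[0.42060667 0.27951581 0.41017044] [-0.30168225 -0.02436939  0.50616605] 13.4833
[280. 178.] 279.7712418300654 177.88235294117646
[214. 192.] 214.16959064327486 191.75438596491227
[0.51764533 0.06686389 0.27264466]
```

View pics/c6.png

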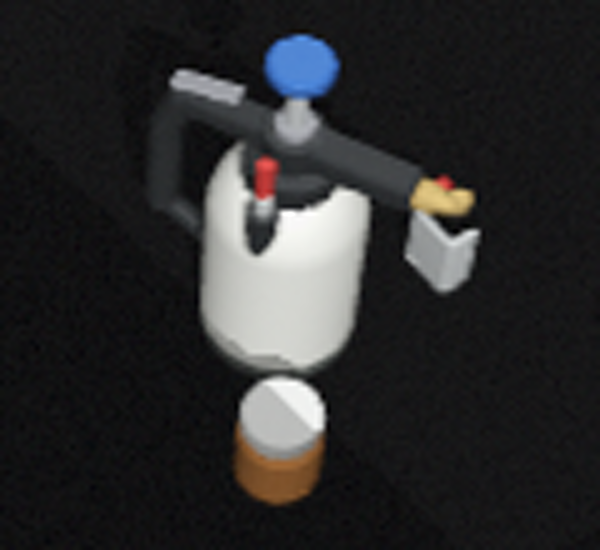

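```bash
python3 - <<'E'
from h import *
S=ctrl.snapshot("scene")
s0=cv2.imread("pics/s0.png")[:,:,::-1]
for n,im in(("start",s0),("now",S["color"])):
    print(n);[print(v,im[v,270:277].tolist()) for v in range(195,214)] if n=="now" else None
    a=im.astype(int);m=(a[...,0]>a[...,1]+60)&(a[...,0]>a[...,2]+60);v,u=np.nonzero(m[190:222,266:280]);print(u.min()+266,u.max()+266,v.min()+190,v.max()+190)
k=np.array([.518,.067])
for th in range(-30,60,15):
    b=k+.04*np.array([np.cos(np.radians(th)),np.sin(np.radians(th))])
    print(th,[proj(S,[*b,.178+h])[0].round(1).tolist() for h in(0,8,34,46)])
E
```

```text
start
271 274 204 208
now
195 [[56, 57, 59], [52, 53, 55], [38, 40, 40], [30, 32, 33], [38, 40, 43], [45, 47, 49], [56, 56, 59]]
196 [[56, 59, 59], [55, 58, 59], [117, 53, 53], [118, 50, 48], [69, 45, 45], [38, 41, 42], [43, 45, 48]]
197 [[56, 59, 59], [167, 71, 70], [212, 82, 78], [222, 84, 80], [190, 71, 67], [109, 53, 53], [42, 44, 46]]
198 [[56, 57, 58], [164, 61, 59], [213, 75, 71], [225, 84, 80], [200, 71, 67], [125, 50, 49], [41, 43, 46]]
199 [[50, 51, 53], [137, 54, 52], [186, 56, 54], [190, 59, 56], [162, 55, 51], [104, 50, 49], [43, 46, 48]]
200 [[38, 28, 28], [140, 46, 43], [180, 54, 52], [188, 59, 56], [155, 57, 56], [91, 66, 67], [63, 66, 70]]
201 [[39, 28, 30], [146, 46, 45], [184, 57, 56], [188, 59, 56], [149, 53, 52], [83, 66, 68], [70, 74, 77]]
202 [[45, 36, 35], [145, 41, 40], [184, 58, 54], [185, 59, 55], [143, 58, 57], [76, 69, 71], [72, 75, 79]]
203 [[110, 108, 105], [148, 46, 43], [184, 58, 55], [183, 57, 53], [137, 46, 46], [54, 46, 46], [48, 51, 53]]
204 [[151, 152, 149], [177, 108, 106], [193, 80, 76], [202, 138, 135], [162, 123, 122], [48, 51, 52], [45, 48, 
[... 745 characters left out ...]
, 46], [39, 39, 42], [178, 180, 175], [233, 234, 229]]
212 [[39, 41, 42], [42, 46, 47], [40, 42, 45], [43, 44, 46], [85, 86, 85], [213, 214, 209], [243, 244, 239]]
213 [[40, 43, 45], [41, 43, 45], [41, 44, 46], [41, 44, 46], [172, 173, 169], [227, 229, 224], [241, 243, 238]]
271 275 196 204
-30 [[267.1, 202.6], [243.6, 576.0], [247.4, 516.5], [247.6, 512.6]]
-15 [[269.3, 204.8], [243.1, 575.1], [247.3, 516.4], [247.6, 512.4]]
0 [[272.2, 206.4], [242.4, 574.4], [247.1, 516.2], [247.5, 512.4]]
15 [[275.4, 207.4], [241.7, 574.0], [247.0, 516.2], [247.3, 512.3]]
30 [[278.8, 207.7], [240.8, 573.9], [246.8, 516.1], [247.2, 512.3]]
45 [[282.2, 207.3], [240.0, 574.1], [246.7, 516.2], [247.1, 512.3]]
```

The band (row 205) and bare steel below it (rows 206–207) both show above the boss. The knob is back up, the mister is where it was, and the hand is clear.

```bash
python3 -c "
from plant import ctrl
print(ctrl.close_job())"
```

```text
the job is handed in; nothing more can be done
None
```

I pumped the mister with ten full strokes: the pin's white band is clear of the boss, the knob is back up, the mister hasn't moved, the hand is away, and the job is handed in (no verdict was returned).

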